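# Fetch the tool tube from the rotary rack

### The job

Turn the rotary rack by its knob until the thick, flat-capped tube clicks into place in the gap of the wire guard, let go of the knob, then lift that tube out. Put it foot first, all the way down, into the slanted stand and let go of it there; then take it again by its side and lay it flat in the V-shaped saddles of the cradle, either way round, resting across both. Leave the two ball-topped tubes standing in the rack and do not disturb the pliers, the jar or the hammer.

Things in the scene. Friction and masses are not known exactly. Their poses are not given: they have to be found in the camera images.
- rack: Fixed foot of the rotary rack, dark steel disc 256 mm across. Origin on the turning axis at table level, z up. A guard of 8 mm wire, 210 mm above the table, circles over the cups (radius 95 mm) so that tubes cannot be lifted; it is open 50 degrees either side of the rack's -y (the gap). Guard posts 140 mm from the axis, 70 degrees either side of the gap and straight across from it.
- gap (a point): Point on the rack foot: where the foot of a tube stands when its cup is in the middle of the guard's gap, 95 mm from the axis in the rack's -y direction, 26 mm above the table.
- platter (a joint): Turn of the rack's platter, rad, anticlockwise from above positive, 0 at the start, range +-2.2; a detent catches it every 60 degrees (0, +-1.047). The platter, 248 mm across, carries six aluminium cups at 60 degree steps, 95 mm from the axis: bore 34 mm, floor 26 mm and rim 83 mm above the table.
- knob (a point): Middle of the grip bar on top of the platter's centre spindle, 253 mm above the table; the bar is wood, 14 mm wide (x), 60 mm long (y), 36 mm tall; this point's axes turn with the platter. It stands clear above the guard.
- tube: The tube to fetch: the thickest, flat-capped, 170 mm long, about 160 g. Aluminium body 30 mm across with tapered foot; from 130 to 170 mm a black cap 32 mm across. Origin at the centre of its foot, z along it to the cap. Starts upright in a cup 60 degrees one side or the other of the gap, under the guard, its top 196 mm above the table.
- tube_mid (a point): Point on the tube's axis 88 mm from its foot, about its centre of mass.
- ball_tube_a: Another tube, slimmer (27 mm) and 158 mm long, with a 26 mm black ball on a narrow neck; stands in a cup, origin at its foot, z up. To be left in its cup.
- ball_tube_b: A second ball-topped tube, like the first, in the cup across from the gap at the start. To be left in its cup.
- stand: Fixed slanted stand: wooden plate 120 x 80 x 12 mm with a leaning aluminium cup. Origin at table level below the cup's floor, x is horizontal; the cup leans towards its -x.
- socket: The leaning cup of the stand. Origin at the centre of the hole's floor (32 mm above the table), z along the hole, out of its mouth, leaning 40 degrees from vertical to the stand's -x. Bore 34 mm, depth 55 mm, outer diameter 46 mm.
- cradle: Fixed cradle: board 130 (x) x 80 x 12 mm with two V saddles 10 mm thick at x = -36 and +36 mm; a tube lies along x. Origin at table level below its middle, z up. The V floors are 29 mm, the lips 53 mm above the table, the V 48 mm wide between the lips; a lying tube's axis is 50 mm above the table.
- pliers: Pliers with red handles lying on the bench, 150 mm long, bystander.
- jar: Glass jar, 56 mm across, 65 mm tall, bystander.
- hammer: Small hammer, 200 mm long, lying on the bench, bystander.

How it is judged (in metres and radians):
On the way, in this order (a step that is already met when the one before it is completed fails the run):
1. the flat-capped tube stands in the middle of the guard's gap, the knob is let go and the platter is at rest (horizontal distance between tube and gap below 0.012 m and height (world z) of tube below 0.04 m and angle between tube's own z axis and vertical below 0.15 rad and velocity of joint platter between -0.1 and 0.1 rad/s and contact force between the fingers and anything else below 0.2 N), for 0.2 s.
2. the tube has been lifted out of its cup (height (world z) of tube above 0.09 m), for 0.05 s.
3. the tube stands foot first, fully down, in the slanted stand, let go and at rest (distance between tube and socket below 0.012 m and angle between the z axis of tube and the z axis of socket, either way round below 0.14 rad and z of tube_mid in the frame of socket above 0.05 m and contact force between the fingers and tube below 0.2 N and linear speed of tube below 0.03 m/s), for 0.2 s.
4. the tube is taken again by its side (not by its top end) and drawn out of the stand (distance between tube and socket above 0.055 m and contact force between the fingers and tube above 0.5 N and z of the grasp point in the frame of tube below 0.145 m), for 0.05 s.
At the end, for the whole second after the job is handed in: Flat-capped tube lies let go and at rest across both saddles, either way round: mid point within 35 mm along, 7 mm across, 7 mm in height of its place over the cradle centre, axis within 0.1 rad of the cradle. Both ball-topped tubes upright (0.25 rad) on their cup floors (x of tube_mid in the frame of cradle between -0.035 and 0.035 m and y of tube_mid in the frame of cradle between -0.007 and 0.007 m and z of tube_mid in the frame of cradle between 0.043 and 0.057 m and angle between the z axis of tube and the x axis of cradle, either way round below 0.1 rad and contact force between the fingers and tube below 0.2 N and linear speed of tube below 0.02 m/s and angle between each of ball_tube_a, ball_tube_b's own z axis and vertical below 0.25 rad and height (world z) of each of ball_tube_a, ball_tube_b below 0.04 m); the robot touches nothing.
It fails at once if the pliers is moved more than 25 mm (distance of pliers from where it was at the start of the episode above 0.025 m).
It fails at once if the jar is moved more than 25 mm (distance of jar from where it was at the start of the episode above 0.025 m).
It fails at once if the hammer is moved more than 25 mm (distance of hammer from where it was at the start of the episode above 0.025 m).
It fails at once if a ball-topped tube is tipped or lifted out of its cup (angle between any of ball_tube_a, ball_tube_b's own z axis and vertical above 0.4 rad or height (world z) of any of ball_tube_a, ball_tube_b above 0.07 m).
It also fails if it takes over 64 s, if anything falls off the work surface, if the arm or the gripper's body presses on something with over 40 N, if the wrist force passes 120 N, or if a joint passes its speed limit or range.

### The arm

A 6-joint arm with a two-finger parallel gripper is mounted at the origin on the work surface. World frame = base frame: x ahead of the robot, y to its left, z up, the work surface at z = 0. Lengths are in mm, angles in rad, forces in N, time in s.
With the tool pointing down it reaches from about 400 to 925 mm from the base axis. Payload 12.5 kg.
Tool frame: the origin (TCP) lies on the centre line of the jaws, within the pads' length; the fingertips stand 14 mm ahead of it and the grasp point (between the pads) lies 5 mm behind it; z points along the fingers, x is the direction in which the jaws open and shut, and the axes are right-handed (so a half turn about z gives the same grasp; the last joint's range is limited). The gripper opens to 95 mm and grips with 3 to 60 N. Pads are 20 mm wide; open, the fingers measure 119 mm over their backs; the gripper's body (75 mm by 180 mm) begins 59 mm behind the grasp point.
Start: joints at [-0.106, 0.491, 1.559, -0, 1.092, -0.106], TCP at [625.016, 0.021, 228.661] pointing down, gripper open.
Joint ranges: [-3.1, 3.1], [-0.84, 2.19], [0.05, 2.79], [-1.13, 4.28], [0.06, 2.93], [-2.69, 2.69]. Speed limits (rad/s): [2.22, 2.22, 2.79, 3.14, 3.14, 3.14].

### API

Orientations are given as [roll, pitch, yaw] about the fixed x, y, z axes, in that order (R = Rz(yaw) Ry(pitch) Rx(roll)).
In Python, from cell import state, read_camera, job_done gives the robot as it stands.
- The arm moves only by the shell command python3 -m handwheel 'ROWS'. ROWS is JSON, a list of rows, each an object of numbers: "hand": the finger opening in m, from 0 to 0.0951; "x", "y", "z": the shift along the world's x, y, z in m; "spin": the turn about the world's z in units of 5 degrees (1.0 is 5 degrees). In form: [{"hand": .., "x": .., "y": .., "z": .., "spin": ..}, ...]. A call has 1 to 20 rows; each row is the pose to reach, as a shift and turn from the pose commanded when the call began; what a row does not reach only later rows make up. A row lasts 1/12 s, in which the tool goes at most 41.7 mm and 7.16 degrees, less where a joint would pass 70% of its speed; a pose out of reach is approached as far as the arm can. A call with a gripper value outside its range is refused whole. The fingers move at their own pace and stop on an object; the grip force is fixed at half the most. Time passes only in rows, so rows that repeat a pose let the fingers close. It gives the time, the measured TCP pose, the force and the opening at its end, in the units of the state.
- state(): the state, without advancing time (a new reading comes with each control period).
- read_camera(name): name is "scene" or "side" or "wrist"; returns a dict with "img" (400x640x3 uint8, red, green, blue), "fx", "fy", "cx", "cy" (pixels), "T" (4x4, takes a point from camera to world coordinates). Camera axes: x right, y down, z forward; pixel columns grow to the right and rows downward; lengths in mm; the calibration is good to about 2 mm. The wrist camera is an equidistant fisheye: a pixel r from the principal point sees the ray r / f radians off the axis. A picture is of the moment at which its call begins. There is no depth.
- job_done(): hands the job in, once; it reports no verdict.
The state is a dict: "t": time; "joints": joint angles; "qvel": joint speeds; "tau": joint torques, N m; "eef_pos": TCP position; "tcp_rot": TCP orientation; "ft_force": force on the tool from outside, world axes, zero at the start; "moment": the same for the moment, N m; "opening": opening from 0.0 (shut) to 1.0 (fully open).
Only numpy, scipy, OpenCV 4.12 (cv2) and the standard library are available. Lean on these libraries where they do the work, as an engineer would, in place of code of your own. Each camera call takes 0.05 s, during which the arm holds its last target. There are 200 camera calls.

## Working session

There is one attempt and no reset: what is moved stays moved. The work goes in short steps, Python scripts to look and compute and a shell command to move; the robot and the scene stay as the last step left them, time stands still between calls to the robot, and variables do not carry over. Pictures are saved under pics/ and viewed, about 8 in all and at most 12, crops included, and the job is handed in when it is done.

```bash
ls; mkdir -p pics; python3 - <<'E'
from cell import state, read_camera
import cv2,json,pickle
print(state())
d={}
for n in("scene","side","wrist"):
    c=read_camera(n);d[n]=c
    print(n,c["fx"],c["cx"],c["cy"],c["T"].round(3).tolist() if hasattr(c["T"],"round") else c["T"])
    cv2.imwrite(f"pics/{n}0.png",c["img"][:,:,::-1])
pickle.dump(d,open("c0.pkl","wb"))
E
```

```text
pics
{'t': 0.0, 'joints': array([-1.05573827e-01,  4.91539616e-01,  1.55946035e+00,  8.30521182e-06,
        1.09171041e+00, -1.05604149e-01]), 'qvel': array([ 0.00035875,  0.0008481 ,  0.00084151, -0.00174984, -0.0010814 ,
        0.00070704]), 'tau': array([-9.52334158e-04, -6.12640929e+01, -2.58175153e+01,  6.92750537e-02,
        4.83079045e-02, -1.38641695e-05]), 'eef_pos': array([6.24763136e+02, 6.60923869e-02, 2.28070382e+02]), 'tcp_rot': array([-3.14146751e+00,  1.11072043e-03,  2.65592848e-05]), 'ft_force': array([-0.41007274,  0.45734874, -0.23746636]), 'moment': array([-0.03713937, -0.0221956 ,  0.0075287 ]), 'opening': 1.0047036737043478}
scene 470.5021285856663 316.3821308131841 204.4349815750441 [[-0.574, 0.527, -0.627, 1211.035], [0.819, 0.373, -0.436, 437.54], [0.004, -0.764, -0.646, 795.359], [0.0, 0.0, 0.0, 1.0]]
side 438.9626513258981 327.1742240701476 203.17002367800205 [[-0.992, -0.057, 0.111, 477.373], [-0.122, 0.616, -0.778, 879.059], [-0.024, -0.786, -0.618, 855.095], [0.0, 0.0, 0.0, 1.0]]
wrist 309.70691628693146 321.35644873039655 198.8484088586041 [[1.0, 0.0, -0.001, 624.099], [-0.0, -0.958, -0.285, 80.663], [-0.001, 0.285, -0.958, 384.879], [0.0, 0.0, 0.0, 1.0]]
```

View pics/scene0.png

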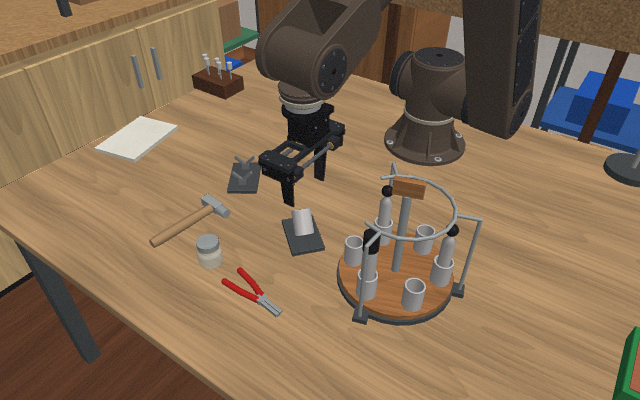

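View pics/side0.png

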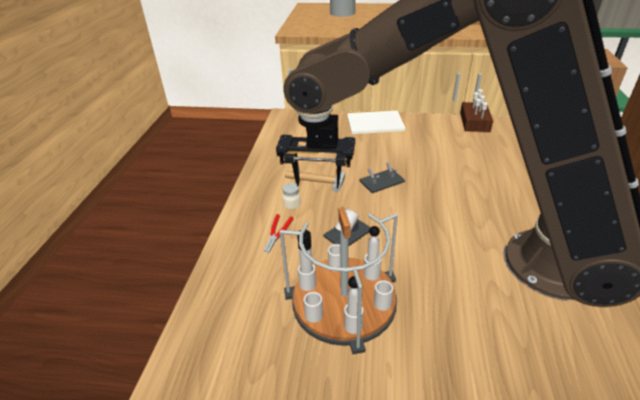

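```bash
python3 - <<'E'
import cv2
def crop(n,x0,y0,w,h,s):
    im=cv2.imread(f"pics/{n}0.png")[y0:y0+h,x0:x0+w]
    im=cv2.resize(im,None,fx=s,fy=s,interpolation=cv2.INTER_CUBIC)
    return im
a=crop("scene",220,150,270,180,2.96)
cv2.imwrite("pics/sc1.png",a)
b=crop("side",250,155,170,200,3)
cv2.imwrite("pics/si1.png",b)
E
```

```text
(no output)
```

View pics/sc1.png

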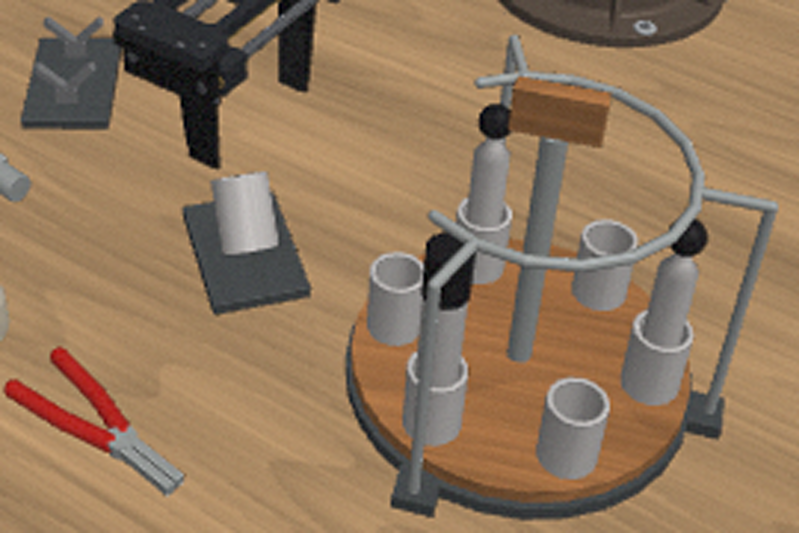

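View pics/si1.png

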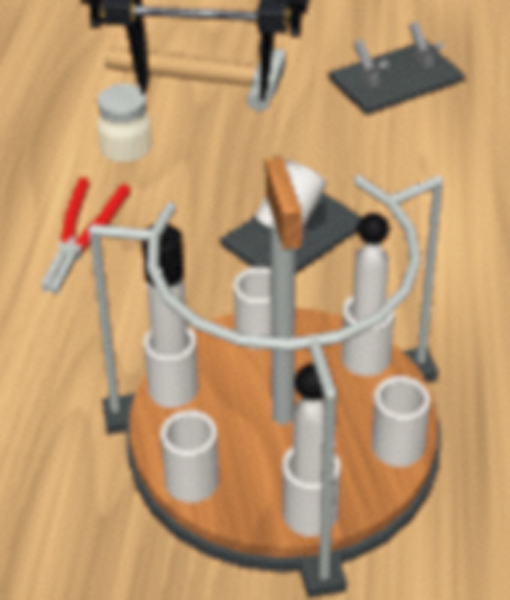

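View pics/wrist0.png

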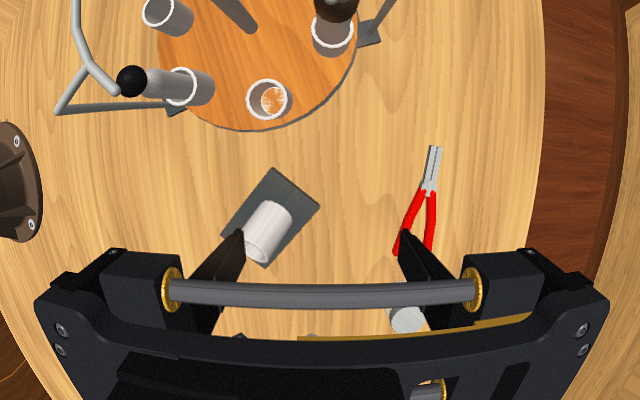

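Scene view: the flat-capped tube is at (370,240), the gap is on the stand side with an empty cup at (354,250), and the ball tubes are at (387,190) and (452,230). Next I measure the rack, stand and cradle in both views.

```bash
cat > h.py <<'E'
import numpy as np,pickle
def ray(c,p):
    T=np.array(c["T"])
    d=T[:3,:3]@np.array([(p[0]-c["cx"])/c["fx"],(p[1]-c["cy"])/c["fy"],1.]);return T[:3,3],d
def onz(c,p,z):
    o,d=ray(c,p);return (o+d*(z-o[2])/d[2])[:2]
def fray(c,p):
    T=np.array(c["T"]);u=np.array([p[0]-c["cx"],p[1]-c["cy"]]);r=np.hypot(*u);a=r/c["fx"]
    return T[:3,3],T[:3,:3]@np.r_[u/r*np.sin(a),np.cos(a)]
def fz(c,p,z):
    o,d=fray(c,p);return (o+d*(z-o[2])/d[2])[:2]
def tri(rays):
    A=0;b=0
    for o,d in rays:
        d=d/np.linalg.norm(d);P=np.eye(3)-np.outer(d,d);A=A+P;b=b+P@o
    return np.linalg.solve(A,b)
S=lambda x,y:(220+(x+.5)/2.96-.5,150+(y+.5)/2.96-.5)
D=lambda x,y:(250+(x+.5)/3-.5,155+(y+.5)/3-.5)
E
python3 - <<'E'
from h import *
np.set_printoptions(precision=1,suppress=True)
d=pickle.load(open("c0.pkl","rb"));s,e,w=d["scene"],d["side"],d["wrist"]
A=np.array([onz(s,S(*p),83) for p in[(398,272),(437,369),(577,401),(660,333),(609,243),(484,217)]])
B=np.array([onz(e,D(*p),83) for p in[(258,286),(170,348),(190,432),(312,466),(402,399),(367,316)]])
for n,P in(("scene",A),("side",B),("mean",(A+B)/2)):
    c=P.mean(0);v=P-c
    an=np.degrees(np.arctan2(v[:,1],v[:,0]));k=(an-an[0]+180)%360-180
    sg=np.sign(k[1]);off=((an-sg*60*np.arange(6)-an[0]+180)%360-180).mean()+an[0]
    print(n,c,np.hypot(*v.T),an,"gap dir",off)
print(A-B)
print("wrist gap cup",fz(w,(267,99),83))
print("knob top ctr", onz(s,S(562,97),271), onz(e,D(283,190),271))
print("knob bar top scene ends",onz(s,S(514,92),271),onz(s,S(607,118),271) )
for nm,a,b in(("cap top",(449,238),(171,230)),):
    print(nm,tri([ray(s,S(*a)),ray(e,D(*b))]))
for n,P in(("stand sc",[onz(s,S(*p),12) for p in[(183,208),(213,305),(310,290),(278,195)]]),
 ("stand si",[onz(e,D(*p),12) for p in[(222,240),(270,268),(362,218),(316,190)]]),
 ("stand wr",[fz(w,p,12) for p in[(272,168),(319,207),(266,268),(221,235)]]),
 ("cradle sc",[onz(s,S(*p),12) for p in[(38,40),(118,40),(108,123),(22,124)]]),
 ("cradle si",[onz(e,D(*p),12) for p in[(331,74),(414,25),(463,73),(367,108)]])):
    P=np.array(P);print(n,P.tolist() and P.round(0).tolist(),P.mean(0),np.linalg.norm(P-np.roll(P,-1,0),axis=1))
print("mouth wr z74",fz(w,(260,245),74),"jar",onz(s,(208,242),65))
E
```

```text
scene [547.4 184. ] [94.4 92.8 92.3 93.1 92.4 91.9] [ -73.7  -12.8   48.3  106.9  166.6 -132. ] gap dir -72.7975411307427
side [542.1 185.6] [96.6 92.8 91.8 93.1 94.3 90.9] [ -72.3   -9.6   46.5  108.3  168.6 -133.3] gap dir -71.95599094508516
mean [544.7 184.8] [95.5 92.8 92.  93.1 93.3 91.4] [ -73.   -11.2   47.4  107.6  167.6 -132.6] gap dir -72.37281279491441
[[ 2.3 -0.2]
 [ 4.3 -6.8]
 [ 3.4  0.7]
 [ 7.5 -0.9]
 [ 7.8  1.1]
 [ 6.1 -3.7]]
wrist gap cup [571.2  91.7]
knob top ctr [552.7 186.9] [541.6 189.9]
knob bar top scene ends [565.3 160.2] [555.8 218.6]
cap top [629.3 157.  195.8]
stand sc [[549.0, -128.0], [624.0, -39.0], [567.0, 13.0], [490.0, -72.0]] [557.7 -56.7] [116.   77.3 115.3  81.3]
stand si [[621.0, -37.0], [572.0, -3.0], [490.0, -81.0], [538.0, -119.0]] [555.1 -60.1] [ 59.7 112.6  60.3 116.7]
stand wr [[563.0, 9.0], [621.0, -41.0], [547.0, -130.0], [487.0, -82.0]] [554.5 -60.9] [ 76.8 115.8  77.  118.1]
cradle sc [[439.0, -394.0], [394.0, -330.0], [499.0, -254.0], [544.0, -316.0]] [ 469.2 -323.4] [ 77.6 129.1  77.2 130.5]
cradle si [[535.0, -319.0], [446.0, -427.0], [391.0, -334.0], [493.0, -260.0]] [ 466.3 -334.8] [139.9 107.8 126.7  73.1]
mouth wr z74 [555.1 -65.8] jar [ 743.8 -176.7]
```

```bash
python3 -m handwheel '[{"hand":0.095,"x":0,"y":0,"z":0.04,"spin":0},{"hand":0.095,"x":0,"y":0,"z":0.08,"spin":0.5},{"hand":0.095,"x":-0.015,"y":0.035,"z":0.08,"spin":1.5},{"hand":0.095,"x":-0.03,"y":0.07,"z":0.08,"spin":2.5},{"hand":0.095,"x":-0.045,"y":0.105,"z":0.08,"spin":3.5},{"hand":0.095,"x":-0.06,"y":0.14,"z":0.08,"spin":3.5},{"hand":0.095,"x":-0.075,"y":0.175,"z":0.08,"spin":3.5},{"hand":0.095,"x":-0.079,"y":0.186,"z":0.08,"spin":3.5},{"hand":0.095,"x":-0.079,"y":0.186,"z":0.08,"spin":3.5}]'
python3 - <<'E'
from cell import *
import cv2,pickle
c=read_camera("wrist");pickle.dump(c,open("w1.pkl","wb"));cv2.imwrite("pics/w1.png",c["img"][:,:,::-1])
E
```

```text
t: 0.9
eef_pos: [544.9, 188.4, 308.8]
tcp_rot: [-3.141, -0.0, 0.309]
ft_force: [0.3, -0.2, -0.7]
opening: 0.998
```

View pics/w1.png

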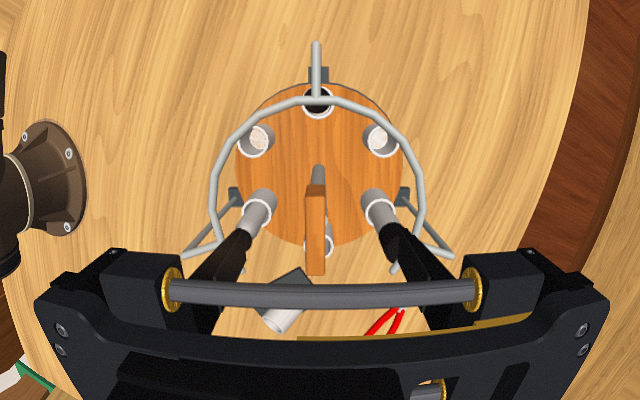

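```bash
python3 - <<'E'
from h import *
np.set_printoptions(precision=1,suppress=True)
w=pickle.load(open("w1.pkl","rb"))
print("knob corners",[fz(w,p,271) for p in[(306,186),(325,186),(324,275),(305,275)]])
P=np.array([fz(w,p,83) for p in[(317,101),(253,140),(382,139),(259,211),(376,206),(318,243)]]);print(P)
from scipy.optimize import least_squares
th0=np.radians([107.6,167.6,47.6,-132.4,-12.4,-72.4])
f=lambda q:(P-q[:2]-95*np.c_[np.cos(th0+q[2]),np.sin(th0+q[2])]).ravel()
r=least_squares(f,[546,185,0]);print(r.x[:2],np.degrees(r.x[2])-72.4,r.fun)
E
```

```text
knob corners [array([525. , 215.3]), array([536.8, 219. ]), array([556.4, 155.9]), array([543.3, 151.7])]
[[511.4 273.3]
 [449.1 204.1]
 [602.6 254. ]
 [480.6 115.7]
 [625.4 169.2]
 [568.8  95.9]]
[539.6 185.4] -71.56460941557663 [ 1.8 -2.2  2.5 -0.4 -0.1 -2.4  4.   1.4 -7.3  2.9 -0.9  0.6]
```

```bash
python3 -m handwheel '[{"hand":0.06,"x":-0.004,"y":0,"z":-0.03,"spin":0},{"hand":0.06,"x":-0.004,"y":0,"z":-0.06,"spin":0},{"hand":0.03,"x":-0.004,"y":0,"z":-0.06,"spin":0},{"hand":0.0,"x":-0.004,"y":0,"z":-0.06,"spin":0},{"hand":0.0,"x":-0.004,"y":0,"z":-0.06,"spin":0},{"hand":0.0,"x":-0.004,"y":0,"z":-0.06,"spin":0},{"hand":0.0,"x":-0.004,"y":0,"z":-0.06,"spin":0},{"hand":0.0,"x":-0.004,"y":0,"z":-0.06,"spin":0}]'
```

```text
t: 1.62
eef_pos: [542.4, 185.9, 249.7]
tcp_rot: [3.141, -0.002, 0.305]
ft_force: [0.8, 0.5, -0.6]
opening: 0.494
```

```bash
python3 -m handwheel '[{"hand":0,"x":0,"y":0,"z":0,"spin":0},{"hand":0,"x":0,"y":0,"z":0,"spin":0},{"hand":0,"x":0,"y":0,"z":0,"spin":0},{"hand":0,"x":0,"y":0,"z":0,"spin":0},{"hand":0,"x":0,"y":0,"z":0,"spin":0},{"hand":0,"x":0,"y":0,"z":0,"spin":0}]'
```

```text
t: 2.12
eef_pos: [540.9, 185.8, 248.8]
tcp_rot: [-3.142, 0.002, 0.306]
ft_force: [-8.1, -2.5, 4.1]
opening: 0.147
```

```bash
python3 -m handwheel '[{"hand":0,"x":-0.002,"y":-0.0005,"z":0,"spin":-0.5},{"hand":0,"x":-0.002,"y":-0.0005,"z":0,"spin":-1.5},{"hand":0,"x":-0.002,"y":-0.0005,"z":0,"spin":-2.5},{"hand":0,"x":-0.002,"y":-0.0005,"z":0,"spin":-3.5},{"hand":0,"x":-0.002,"y":-0.0005,"z":0,"spin":-4.5},{"hand":0,"x":-0.002,"y":-0.0005,"z":0,"spin":-5.5},{"hand":0,"x":-0.002,"y":-0.0005,"z":0,"spin":-6.5},{"hand":0,"x":-0.002,"y":-0.0005,"z":0,"spin":-7.5},{"hand":0,"x":-0.002,"y":-0.0005,"z":0,"spin":-8.5},{"hand":0,"x":-0.002,"y":-0.0005,"z":0,"spin":-9.5},{"hand":0,"x":-0.002,"y":-0.0005,"z":0,"spin":-10.5},{"hand":0,"x":-0.002,"y":-0.0005,"z":0,"spin":-11.5},{"hand":0,"x":-0.002,"y":-0.0005,"z":0,"spin":-12},{"hand":0,"x":-0.002,"y":-0.0005,"z":0,"spin":-12},{"hand":0,"x":-0.002,"y":-0.0005,"z":0,"spin":-12},{"hand":0,"x":-0.002,"y":-0.0005,"z":0,"spin":-12}]'
```

```text
t: 3.45
eef_pos: [544.3, 185.0, 248.9]
tcp_rot: [-3.135, -0.007, -0.742]
ft_force: [25.3, -4.8, -9.4]
opening: 0.147
```

```bash
python3 -m handwheel '[{"hand":0.06,"x":0,"y":0,"z":0,"spin":0},{"hand":0.06,"x":0,"y":0,"z":0,"spin":0},{"hand":0.06,"x":0,"y":0,"z":0,"spin":0},{"hand":0.06,"x":0,"y":0,"z":0.03,"spin":0},{"hand":0.08,"x":0,"y":0,"z":0.06,"spin":0},{"hand":0.095,"x":0,"y":-0.035,"z":0.075,"spin":1},{"hand":0.095,"x":0.01,"y":-0.07,"z":0.08,"spin":2},{"hand":0.095,"x":0.02,"y":-0.095,"z":0.08,"spin":3},{"hand":0.095,"x":0.02,"y":-0.095,"z":0.08,"spin":4},{"hand":0.095,"x":0.02,"y":-0.095,"z":0.08,"spin":5},{"hand":0.095,"x":0.02,"y":-0.095,"z":0.08,"spin":6}]'
python3 - <<'E'
from cell import *
import cv2,pickle,numpy as np
d={n:read_camera(n) for n in("wrist","scene","side")};pickle.dump(d,open("c2.pkl","wb"))
sc=lambda n,x,y,w,h,s:cv2.resize(d[n]["img"][y:y+h,x:x+w,::-1],(int(w*s),int(h*s)),interpolation=cv2.INTER_CUBIC)
a=sc("wrist",160,60,320,240,1.25);b=sc("scene",330,160,160,160,1.875)
c=sc("side",260,190,160,160,1.875)
o=np.zeros((600,400+300,3),np.uint8);o[:300,:400]=a;o[:300,400:]=b;o[300:,400:]=c
cv2.imwrite("pics/w2.png",o)
E
```

```text
t: 4.37
eef_pos: [559.7, 89.9, 328.4]
tcp_rot: [3.141, 0.001, -0.215]
ft_force: [0.1, 0.4, -0.1]
opening: 0.857
```

View pics/w2.png

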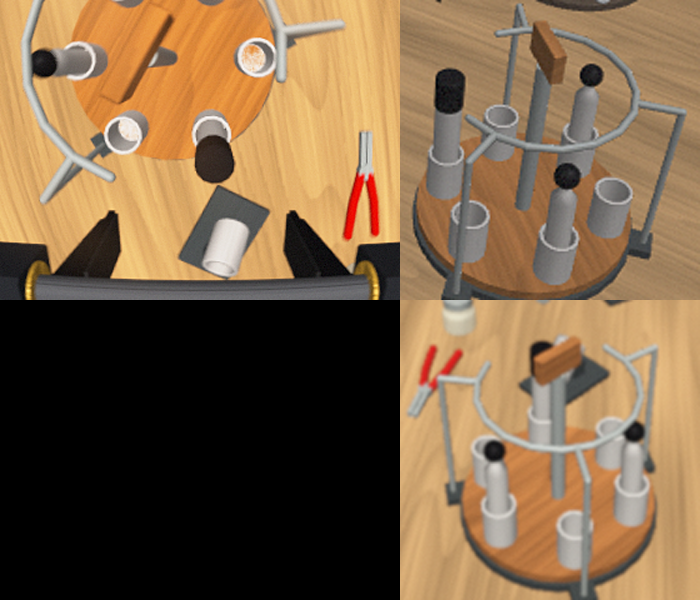

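```bash
python3 - <<'E'
from h import *
np.set_printoptions(precision=1,suppress=True)
d=pickle.load(open("c2.pkl","rb"));w,s=d["wrist"],d["scene"]
print("cap w",fz(w,(331.2,192),196),"rim w",fz(w,(329.6,166.4),83),"cap s",onz(s,(330+50/1.875,160+75/1.875),196))
# cup mouth (socket) from wrist: mouth ellipse centre in crop ~(222,262)
print("mouth",fz(w,(160+222/1.25,60+262/1.25),74))
print("stand",[fz(w,(160+x/1.25,60+y/1.25),12) for x,y in[(220,187),(270,209),(228,278),(179,262)]])
for n in["scene"]:
  print("rims",[onz(s,(330+(x-400)/1.875,160+y/1.875),83) for x,y in[(447,160),(501,119),(580,130),(612,191),(559,237),(471,214)]])
E
```

```text
cap w [568.4  89.3] rim w [570.5  93. ] cap s [571.6  90.6]
mouth [550.  -65.5]
stand [array([565. ,   8.3]), array([624. , -36.3]), array([ 549.3, -128.9]), array([487.4, -88.1])]
rims [array([582.4, 101. ]), array([486.4, 117.8]), array([449.6, 203.1]), array([519. , 273.4]), array([611.4, 254.6]), array([636.7, 164. ])]
```

```bash
python3 -m handwheel '[{"hand":0.085,"x":0.01,"y":0.001,"z":0,"spin":1.3},{"hand":0.085,"x":0.01,"y":0.001,"z":0,"spin":2.6},{"hand":0.085,"x":0.01,"y":0.001,"z":0,"spin":3.9},{"hand":0.085,"x":0.01,"y":0.001,"z":-0.01,"spin":5.2},{"hand":0.085,"x":0.01,"y":0.001,"z":-0.04,"spin":6},{"hand":0.085,"x":0.01,"y":0.001,"z":-0.08,"spin":6},{"hand":0.085,"x":0.01,"y":0.001,"z":-0.12,"spin":6},{"hand":0.085,"x":0.01,"y":0.001,"z":-0.15,"spin":6},{"hand":0.085,"x":0.01,"y":0.001,"z":-0.168,"spin":6},{"hand":0.05,"x":0.01,"y":0.001,"z":-0.168,"spin":6},{"hand":0.0,"x":0.01,"y":0.001,"z":-0.168,"spin":6},{"hand":0.0,"x":0.01,"y":0.001,"z":-0.168,"spin":6},{"hand":0.0,"x":0.01,"y":0.001,"z":-0.168,"spin":6},{"hand":0.0,"x":0.01,"y":0.001,"z":-0.168,"spin":6},{"hand":0.0,"x":0.01,"y":0.001,"z":-0.168,"spin":6},{"hand":0.0,"x":0.01,"y":0.001,"z":-0.168,"spin":6},{"hand":0.0,"x":0.01,"y":0.001,"z":-0.168,"spin":6},{"hand":0.0,"x":0.01,"y":0.001,"z":-0.168,"spin":6}]'
```

```text
t: 6.02
eef_pos: [570.1, 91.5, 160.9]
tcp_rot: [3.141, -0.001, 0.305]
ft_force: [0.4, -0.7, 1.1]
opening: 0.329
```

```bash
python3 -m handwheel '[{"hand":0,"x":0,"y":0,"z":0,"spin":0},{"hand":0,"x":0,"y":0,"z":0,"spin":0},{"hand":0,"x":0,"y":0,"z":0.02,"spin":0},{"hand":0,"x":0,"y":0,"z":0.045,"spin":0},{"hand":0,"x":0,"y":0,"z":0.07,"spin":0},{"hand":0,"x":0,"y":0,"z":0.095,"spin":0},{"hand":0,"x":0,"y":0,"z":0.12,"spin":0},{"hand":0,"x":0,"y":0,"z":0.12,"spin":0}]'
python3 - <<'E'
from cell import *
import cv2,pickle,numpy as np
d0=pickle.load(open("c0.pkl","rb"));d2=pickle.load(open("c2.pkl","rb"))
d3={n:read_camera(n) for n in("wrist","scene","side")};pickle.dump(d3,open("c3.pkl","wb"))
def cr(c,x,y,s,w=400):return cv2.resize(c["img"][y:y+s*3//4,x:x+s,::-1],(400,300),interpolation=cv2.INTER_CUBIC)
o=np.vstack([np.hstack([cr(d0["wrist"],210,180,120),cr(d2["wrist"],290,200,100)]),np.hstack([cr(d3["scene"],270,200,80),cr(d3["side"],240,200,160)])])
cv2.imwrite("pics/w3.png",o)
E
```

```text
t: 6.68
eef_pos: [571.2, 91.6, 285.0]
tcp_rot: [3.14, -0.006, 0.306]
ft_force: [0.5, 0.6, -1.7]
opening: 0.33
```

View pics/w3.png

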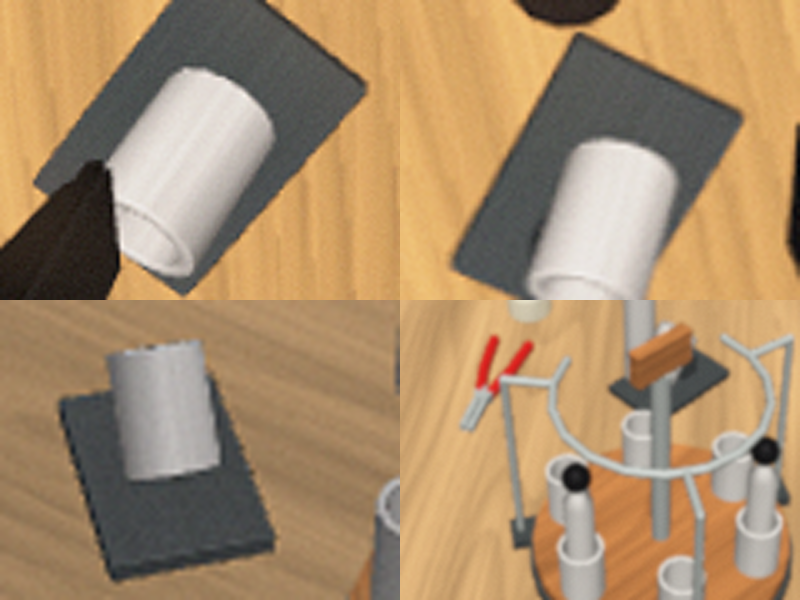

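```bash
python3 - <<'E'
from h import *
np.set_printoptions(precision=1,suppress=True)
d0=pickle.load(open("c0.pkl","rb"));d2=pickle.load(open("c2.pkl","rb"));s=d0["scene"];w0=d0["wrist"];w2=d2["wrist"]
u=np.array([-.643,-.766])
# plate corners again
m=lambda x,y:(210+x/3.333,180+y/3.333)
print("w0 corners",fz(w0,m(365,88),12),fz(w0,m(185,293),12),fz(w0,m(36,183),12))
m2=lambda x,y:(290+(x-400)/4,200+y/4)
print("w2 corners",fz(w2,m2(578,34),12),fz(w2,m2(742,117),12),fz(w2,m2(455,265),12))
a=fz(w0,m(148,228),74.1);print("mouth w0",a,"origin",a-35.4*u)
a=fz(w2,m2(586,292),74.1);print("mouth w2",a,"origin",a-35.4*u)
a=onz(s,(301,209),88.9);print("scene back edge",a,"origin",a-17.8*u)
q=tri([fray(w0,m(148,228)),fray(w2,m2(586,292))]);print("tri",q)
ms=lambda x,y:(270+x/5,200+(y-300)/5)
for z in(74,80,89):print(z,onz(s,ms(108,353),z),onz(s,ms(203,342),z))
E
```

```text
w0 corners [621.4 -40.3] [ 546.3 -130.2] [487.2 -81.4]
w2 corners [563.1  10.7] [622.6 -39.8] [489.9 -81.7]
mouth w0 [548.3 -70.1] origin [571. -43.]
mouth w2 [547.2 -71. ] origin [570.  -43.9]
scene back edge [559.  -59.1] origin [570.4 -45.5]
tri [547.3 -72.1  71.2]
74 [562.5 -84.1] [530.5 -52.4]
80 [567.9 -79.8] [536.1 -48.3]
89 [576.  -73.3] [544.6 -42.2]
```

```bash
cat > path.py <<'E'
import numpy as np
np.set_printoptions(precision=1,suppress=True)
O=np.array([570,-43.5]);u=np.array([np.cos(np.radians(-130)),np.sin(np.radians(-130))])
d=np.array([.643,.766]);n=np.array([.766,-.643])
def tcp(depth,e,th,s=140):
    F=np.array([0,32])+depth*d+e*n;t=np.radians(th)
    G=F+s*np.array([np.sin(t),np.cos(t)])
    return np.r_[O+G[0]*u,G[1]-5]
if __name__=="__main__":
    c=np.array([570,91.5,280.7])
    for q in[(80,6,0),(58,6,0),(53,6,0),(51,6,5),(49,6,10),(47,5,16),(45,5,22),(43,4,28),(41,3,34),(39,1,40),(39,0,40),(30,0,40),(20,0,40),(10,0,40),(4,0,40)]:
        p=tcp(*q);print(q,p,"rel",p-c)
E
python3 path.py; python3 -c "
from cell import state;s=state();print(s['eef_pos'],s['joints'])"
```

```text
(80, 6, 0) [534.  -86.4 224.4] rel [ -36.  -177.9  -56.3]
(58, 6, 0) [543.1 -75.6 207.6] rel [ -26.9 -167.1  -73.1]
(53, 6, 0) [545.1 -73.1 203.7] rel [ -24.9 -164.6  -77. ]
(51, 6, 5) [538.1 -81.5 201.7] rel [ -31.9 -173.   -79. ]
(49, 6, 10) [531.2 -89.8 198.5] rel [ -38.8 -181.3  -82.2]
(47, 5, 16) [523.3 -99.1 194.4] rel [ -46.7 -190.6  -86.3]
(45, 5, 22) [ 515.2 -108.8  188.1] rel [ -54.8 -200.3  -92.6]
(43, 4, 28) [ 508.  -117.4  181. ] rel [ -62.  -208.9  -99.7]
(41, 3, 34) [ 501.3 -125.4  172.5] rel [ -68.7 -216.9 -108.2]
(39, 1, 40) [ 495.5 -132.2  163.5] rel [ -74.5 -223.7 -117.2]
(39, 0, 40) [ 496.  -131.6  164.1] rel [ -74.  -223.1 -116.6]
(30, 0, 40) [ 499.8 -127.2  157.2] rel [ -70.2 -218.7 -123.5]
(20, 0, 40) [ 503.9 -122.3  149.6] rel [ -66.1 -213.8 -131.1]
(10, 0, 40) [ 508.  -117.4  141.9] rel [ -62.  -208.9 -138.8]
(4, 0, 40) [ 510.5 -114.4  137.3] rel [ -59.5 -205.9 -143.4]
[569.51605004  91.48414482 279.58596023] [ 4.47706233e-02  3.74696699e-01  1.61160911e+00  1.44149041e-05
  1.15665983e+00 -2.60618938e-01]
```

```bash
python3 -m handwheel '[{"hand":0,"x":0,"y":-0.02,"z":0,"spin":-1},{"hand":0,"x":-0.005,"y":-0.05,"z":0,"spin":-2.2},{"hand":0,"x":-0.01,"y":-0.08,"z":0,"spin":-3.5},{"hand":0,"x":-0.015,"y":-0.11,"z":0,"spin":-4.8},{"hand":0,"x":-0.02,"y":-0.14,"z":0,"spin":-6.1},{"hand":0,"x":-0.025,"y":-0.165,"z":0,"spin":-7.4},{"hand":0,"x":-0.025,"y":-0.165,"z":-0.01,"spin":-8.7},{"hand":0,"x":-0.025,"y":-0.165,"z":-0.03,"spin":-10},{"hand":0,"x":-0.025,"y":-0.165,"z":-0.045,"spin":-11.2},{"hand":0,"x":-0.025,"y":-0.165,"z":-0.05,"spin":-11.5},{"hand":0,"x":-0.025,"y":-0.165,"z":-0.05,"spin":-11.5},{"hand":0,"x":-0.025,"y":-0.165,"z":-0.05,"spin":-11.5}]'
python3 - <<'E'
from cell import *
import cv2,pickle,numpy as np
d={n:read_camera(n) for n in("wrist","scene","side")};pickle.dump(d,open("c4.pkl","wb"))
def cr(c,x,y,s):return cv2.resize(c["img"][y:y+s*3//4,x:x+s,::-1],(400,300),interpolation=cv2.INTER_CUBIC)
o=np.vstack([np.hstack([cr(d["scene"],250,140,130),cr(d["side"],280,140,130)]),np.hstack([cr(d["wrist"],120,0,400),cr(d["wrist"],240,160,160)])])
cv2.imwrite("pics/w4.png",o)
print(state()["eef_pos"],state()["tcp_rot"])
E
```

```text
t: 7.83
eef_pos: [544.6, -73.4, 229.4]
tcp_rot: [3.14, 0.002, -0.697]
ft_force: [0.2, -0.2, -2.0]
opening: 0.329
[545.11557407 -73.4243732  230.78933114] [-3.14148374e+00 -2.76604423e-04 -6.96993483e-01]
```

View pics/w4.png

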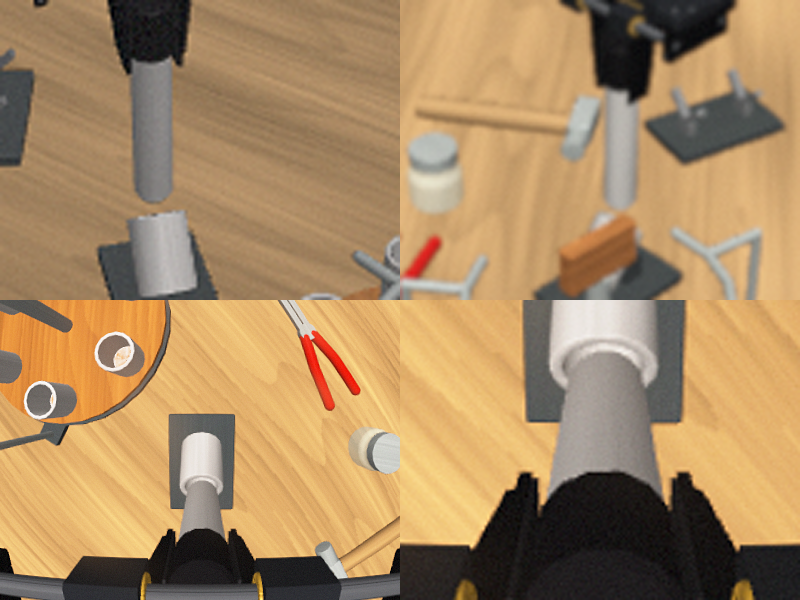

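```bash
python3 -m handwheel '[{"hand":0,"x":-0.001,"y":-0.001,"z":-0.012,"spin":0},{"hand":0,"x":-0.001,"y":-0.001,"z":-0.022,"spin":0},{"hand":0,"x":0,"y":0,"z":-0.027,"spin":0},{"hand":0,"x":-0.0035,"y":-0.004,"z":-0.028,"spin":0},{"hand":0,"x":-0.007,"y":-0.008,"z":-0.029,"spin":0},{"hand":0,"x":-0.0105,"y":-0.012,"z":-0.0305,"spin":0},{"hand":0,"x":-0.014,"y":-0.0165,"z":-0.032,"spin":0},{"hand":0,"x":-0.018,"y":-0.021,"z":-0.034,"spin":0},{"hand":0,"x":-0.022,"y":-0.026,"z":-0.0365,"spin":0},{"hand":0,"x":-0.022,"y":-0.026,"z":-0.0365,"spin":0}]'
python3 - <<'E'
from cell import *
import cv2,pickle,numpy as np
d={n:read_camera(n) for n in("wrist","scene")};pickle.dump(d,open("c5.pkl","wb"))
def cr(c,x,y,s):return cv2.resize(c["img"][y:y+s*3//4,x:x+s,::-1],(400,300),interpolation=cv2.INTER_CUBIC)
o=np.hstack([cr(d["scene"],250,140,130),cr(d["wrist"],240,160,160)])
cv2.imwrite("pics/w5.png",o)
# tube tilt in scene: bright band left/right edges per row, printed
g=cv2.cvtColor(d["scene"]["img"],cv2.COLOR_RGB2HSV)
m=(g[:,:,1]<40)&(g[:,:,2]>70)
for r in range(150,216,6):
    x=np.flatnonzero(m[r,270:330])+270
    print(r,x.min() if len(x) else None,x.max() if len(x) else None,len(x))
E
```

```text
t: 8.82
eef_pos: [522.2, -100.4, 193.8]
tcp_rot: [3.141, 0.0, -0.699]
ft_force: [-0.1, -0.3, -1.0]
opening: 0.33
150 None None 0
156 None None 0
162 None None 0
168 290 301 12
174 290 301 12
180 290 301 12
186 290 301 12
192 291 301 11
198 291 302 12
204 291 301 11
210 295 309 15
```

View pics/w5.png

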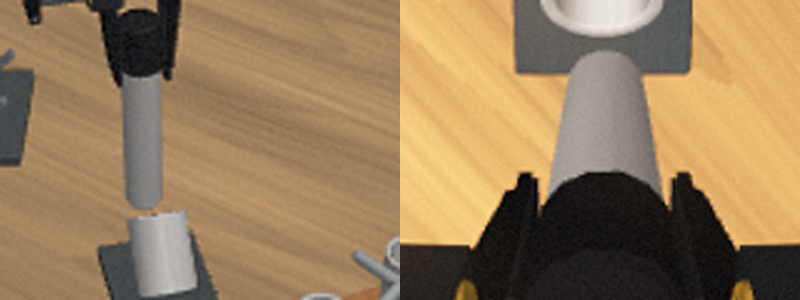

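The tube slipped over the front lip because it wasn't deep enough (the foot is clear of the mouth). I'll back up, insert it deeper, then tilt.

```bash
python3 - <<'E'
from path import *
c=np.array([523,-99.5,194.2])
for q in[(70,10,0),(47,10,0),(44,10,4),(41,10,8),(38,9.5,13),(35,9,18),(32,8,24),(29,7,30),(26,5,36),(24,3,41),(20,0,40),(12,0,40),(6,0,40)]:
    p=tcp(*q);print(q,p,"rel",p-c, "rel47",p-tcp(47,10,0))
E
python3 -m handwheel '[{"hand":0,"x":0,"y":0,"z":0.02,"spin":0},{"hand":0,"x":0.005,"y":0.005,"z":0.04,"spin":0},{"hand":0,"x":0.0145,"y":0.017,"z":0.04,"spin":0},{"hand":0,"x":0.0227,"y":0.0267,"z":0.035,"spin":0},{"hand":0,"x":0.0227,"y":0.0267,"z":0.025,"spin":0},{"hand":0,"x":0.0227,"y":0.0267,"z":0.015,"spin":0},{"hand":0,"x":0.0227,"y":0.0267,"z":0.008,"spin":0},{"hand":0,"x":0.0227,"y":0.0267,"z":0.004,"spin":0},{"hand":0,"x":0.0227,"y":0.0267,"z":0.004,"spin":0},{"hand":0,"x":0.0227,"y":0.0267,"z":0.004,"spin":0}]'
```

```text
(70, 10, 0) [536.1 -83.8 214.2] rel [13.1 15.7 20. ] rel47 [ -9.5 -11.3  17.6]
(47, 10, 0) [545.7 -72.5 196.6] rel [22.7 27.   2.4] rel47 [0. 0. 0.]
(44, 10, 4) [540.6 -78.5 193.9] rel [17.6 21.  -0.3] rel47 [-5.  -6.  -2.6]
(41, 10, 8) [535.6 -84.5 190.6] rel [12.6 15.  -3.6] rel47 [-10. -12.  -6.]
(38, 9.5, 13) [529.4 -91.9 186.4] rel [ 6.4  7.6 -7.8] rel47 [-16.3 -19.4 -10.2]
(35, 9, 18) [523.3 -99.2 181.2] rel [  0.3   0.3 -13. ] rel47 [-22.4 -26.6 -15.4]
(32, 8, 24) [ 516.2 -107.6  174.3] rel [ -6.8  -8.1 -19.9] rel47 [-29.4 -35.1 -22.3]
(29, 7, 30) [ 509.6 -115.5  166. ] rel [-13.4 -16.  -28.2] rel47 [-36.1 -43.  -30.6]
(26, 5, 36) [ 503.9 -122.3  157. ] rel [-19.1 -22.8 -37.2] rel47 [-41.8 -49.8 -39.6]
(24, 3, 41) [ 499.6 -127.4  149.1] rel [-23.4 -27.9 -45.1] rel47 [-46.1 -54.9 -47.5]
(20, 0, 40) [ 503.9 -122.3  149.6] rel [-19.1 -22.8 -44.6] rel47 [-41.8 -49.8 -47. ]
(12, 0, 40) [ 507.2 -118.3  143.4] rel [-15.8 -18.8 -50.8] rel47 [-38.5 -45.8 -53.1]
(6, 0, 40) [ 509.7 -115.4  138.8] rel [-13.3 -15.9 -55.4] rel47 [-36.  -42.9 -57.7]
t: 9.75
eef_pos: [545.2, -72.7, 197.5]
tcp_rot: [3.141, 0.002, -0.698]
ft_force: [-1.4, 1.2, 1.8]
opening: 0.334
```

```bash
python3 -m handwheel '[{"hand":0,"x":-0.001,"y":0.001,"z":-0.002,"spin":0},{"hand":0,"x":-0.001,"y":0.001,"z":-0.004,"spin":0},{"hand":0,"x":-0.001,"y":0.001,"z":-0.006,"spin":0},{"hand":0,"x":-0.001,"y":0.001,"z":-0.006,"spin":0}]'
```

```text
t: 10.08
eef_pos: [546.7, -71.9, 195.7]
tcp_rot: [-3.137, -0.006, -0.699]
ft_force: [-2.4, 4.9, 35.9]
opening: 0.332
```

```bash
python3 -m handwheel '[{"hand":0,"x":-0.0025,"y":-0.003,"z":0.001,"spin":0},{"hand":0,"x":-0.005,"y":-0.006,"z":0.0,"spin":0},{"hand":0,"x":-0.0075,"y":-0.009,"z":-0.001,"spin":0},{"hand":0,"x":-0.010,"y":-0.012,"z":-0.002,"spin":0},{"hand":0,"x":-0.010,"y":-0.012,"z":-0.002,"spin":0}]'
```

```text
t: 10.5
eef_pos: [535.3, -84.3, 192.0]
tcp_rot: [-3.14, -0.003, -0.699]
ft_force: [-2.7, 2.2, 21.3]
opening: 0.332
```

```bash
cat > look.py <<'E'
from cell import *
import cv2,pickle,numpy as np,sys
n=sys.argv[1]
d={k:read_camera(k) for k in("wrist","scene","side")};pickle.dump(d,open(f"c{n}.pkl","wb"))
def cr(c,x,y,s):return cv2.resize(c["img"][y:y+s*3//4,x:x+s,::-1],(400,300),interpolation=cv2.INTER_CUBIC)
o=np.hstack([cr(d["scene"],240,140,130),cr(d["wrist"],240,120,160)])
cv2.imwrite(f"pics/w{n}.png",o)
E
python3 look.py 6; python3 - <<'E'
import pickle
for n in(5,6):
    im=pickle.load(open(f"c{n}.pkl","rb"))["wrist"]["img"]
    print(n,[(r,im[r,323].tolist()) for r in range(140,232,4)])
E
```

```text
5 [(140, [232, 228, 221]), (144, [212, 205, 196]), (148, [239, 234, 231]), (152, [236, 232, 228]), (156, [234, 229, 226]), (160, [234, 230, 225]), (164, [235, 230, 225]), (168, [234, 228, 222]), (172, [222, 215, 206]), (176, [96, 92, 90]), (180, [128, 123, 118]), (184, [155, 144, 137]), (188, [156, 148, 139]), (192, [156, 148, 141]), (196, [158, 148, 141]), (200, [156, 152, 145]), (204, [159, 150, 143]), (208, [157, 149, 144]), (212, [162, 156, 148]), (216, [155, 148, 139]), (220, [160, 151, 146]), (224, [160, 153, 147]), (228, [127, 122, 118])]
6 [(140, [238, 232, 228]), (144, [237, 231, 229]), (148, [237, 232, 227]), (152, [235, 230, 228]), (156, [236, 230, 226]), (160, [236, 230, 226]), (164, [234, 230, 223]), (168, [221, 212, 205]), (172, [167, 158, 154]), (176, [167, 155, 151]), (180, [170, 163, 156]), (184, [172, 162, 156]), (188, [169, 158, 154]), (192, [173, 165, 158]), (196, [170, 164, 157]), (200, [175, 166, 161]), (204, [173, 165, 155]), (208, [174, 163, 157]), (212, [176, 167, 160]), (216, [172, 164, 159]), (220, [172, 161, 157]), (224, [174, 163, 157]), (228, [32, 24, 23])]
```

```bash
python3 -m handwheel '[{"hand":0,"x":-0.003,"y":-0.0037,"z":-0.0015,"spin":0},{"hand":0,"x":-0.006,"y":-0.0075,"z":-0.003,"spin":0},{"hand":0,"x":-0.009,"y":-0.011,"z":-0.0055,"spin":0},{"hand":0,"x":-0.012,"y":-0.0148,"z":-0.008,"spin":0},{"hand":0,"x":-0.012,"y":-0.0148,"z":-0.008,"spin":0}]'; python3 look.py 7; python3 - <<'E'
import pickle
im=pickle.load(open(f"c7.pkl","rb"))["wrist"]["img"]
print([(r,im[r,323].tolist()) for r in range(140,232,4)])
E
```

```text
t: 11.07
eef_pos: [522.7, -99.4, 183.4]
tcp_rot: [-3.141, -0.002, -0.699]
ft_force: [-4.5, -0.9, 17.9]
opening: 0.328
[(140, [235, 231, 227]), (144, [237, 233, 228]), (148, [190, 180, 175]), (152, [188, 180, 170]), (156, [185, 182, 170]), (160, [189, 182, 174]), (164, [193, 182, 176]), (168, [190, 179, 176]), (172, [192, 184, 177]), (176, [193, 184, 177]), (180, [193, 185, 179]), (184, [194, 185, 180]), (188, [191, 182, 175]), (192, [195, 183, 177]), (196, [193, 182, 177]), (200, [195, 185, 180]), (204, [191, 183, 177]), (208, [191, 181, 176]), (212, [191, 183, 178]), (216, [194, 185, 180]), (220, [191, 183, 178]), (224, [195, 185, 178]), (228, [38, 32, 32])]
```

```bash
python3 -m handwheel '[{"hand":0,"x":-0.0035,"y":-0.004,"z":-0.0035,"spin":0},{"hand":0,"x":-0.007,"y":-0.0083,"z":-0.007,"spin":0},{"hand":0,"x":-0.0105,"y":-0.0122,"z":-0.011,"spin":0},{"hand":0,"x":-0.0137,"y":-0.0162,"z":-0.0155,"spin":0},{"hand":0,"x":-0.0165,"y":-0.0195,"z":-0.02,"spin":0},{"hand":0,"x":-0.0165,"y":-0.0195,"z":-0.02,"spin":0}]'
```

```text
t: 11.72
eef_pos: [505.8, -118.8, 161.7]
tcp_rot: [-3.141, -0.0, -0.699]
ft_force: [-0.2, -0.3, 2.1]
opening: 0.333
```

```bash
python3 -m handwheel '[{"hand":0,"x":-0.002,"y":-0.0025,"z":-0.0035,"spin":0},{"hand":0,"x":-0.004,"y":-0.005,"z":-0.007,"spin":0},{"hand":0,"x":-0.0055,"y":-0.007,"z":-0.0105,"spin":0},{"hand":0,"x":-0.0045,"y":-0.0055,"z":-0.0125,"spin":0},{"hand":0,"x":-0.002,"y":-0.0025,"z":-0.0155,"spin":0},{"hand":0,"x":0.0005,"y":0.0005,"z":-0.0185,"spin":0},{"hand":0,"x":0.0005,"y":0.0005,"z":-0.0185,"spin":0}]'; python3 look.py 8; python3 - <<'E'
import pickle
im=pickle.load(open(f"c8.pkl","rb"))["wrist"]["img"]
print([(r,im[r,323].tolist()) for r in range(100,232,6)])
E
```

```text
t: 12.3
eef_pos: [506.1, -118.4, 143.9]
tcp_rot: [3.139, 0.0, -0.697]
ft_force: [-9.5, -10.4, 11.7]
opening: 0.333
[(100, [233, 227, 223]), (106, [233, 229, 223]), (112, [233, 228, 221]), (118, [193, 185, 181]), (124, [220, 213, 206]), (130, [223, 215, 210]), (136, [223, 214, 209]), (142, [224, 216, 208]), (148, [226, 215, 210]), (154, [224, 215, 207]), (160, [223, 214, 208]), (166, [225, 217, 210]), (172, [224, 217, 212]), (178, [222, 213, 207]), (184, [221, 212, 208]), (190, [222, 214, 207]), (196, [225, 213, 207]), (202, [225, 217, 209]), (208, [225, 215, 209]), (214, [222, 215, 208]), (220, [222, 214, 207]), (226, [33, 29, 25])]
```

View pics/w8.png

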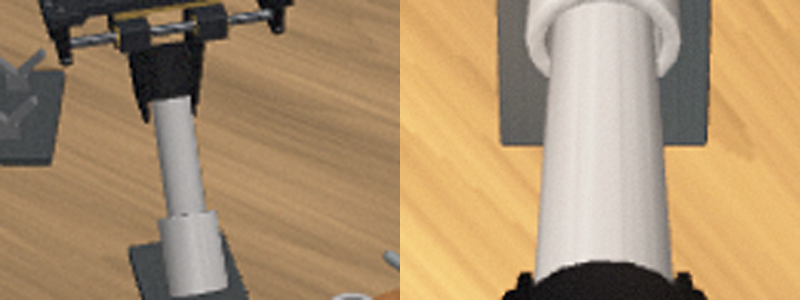

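```bash
python3 -m handwheel '[{"hand":0.06,"x":0,"y":0,"z":0,"spin":0},{"hand":0.07,"x":0,"y":0,"z":0,"spin":0},{"hand":0.07,"x":0,"y":0,"z":0,"spin":0},{"hand":0.07,"x":0,"y":0,"z":0,"spin":0},{"hand":0.07,"x":0,"y":0,"z":0,"spin":0},{"hand":0.07,"x":0,"y":0,"z":0,"spin":0}]'; python3 look.py 9; python3 - <<'E'
import pickle,numpy as np
from path import *
from h import *
for n in(8,9):
    d=pickle.load(open(f"c{n}.pkl","rb"))
    im=d["wrist"]["img"];col=im[:,323].astype(int).sum(1)
    print(n,[(r,col[r]) for r in range(106,126,2)],[(r,col[r]) for r in range(200,280,4)])
    s=d["scene"]["img"].astype(int).sum(2)
    print("scene",[(r,s[r,240+int((172+ (r-172)*.4)/400*130)]) for r in range(150,222,2)])
# predicted scene rows & wrist rows of cap-bottom centre (s=130) vs depth
def proj(c,P):
    T=np.array(c["T"]);q=T[:3,:3].T@(P-T[:3,3]);return (c["cx"]+c["fx"]*q[0]/q[2],c["cy"]+c["fy"]*q[1]/q[2])
def fproj(c,P):
    T=np.array(c["T"]);q=T[:3,:3].T@(P-T[:3,3]);a=np.arctan2(np.hypot(q[0],q[1]),q[2]);k=c["fx"]*a/np.hypot(q[0],q[1]);return (c["cx"]+k*q[0],c["cy"]+k*q[1])
for dep in(0,12):
    for off in(-16,0):   # upper side of tube facing cameras (−n)
        G=np.array([0,32])+(dep+130)*d_ if False else np.array([0,32])+(dep+130)*np.array([.643,.766])+off*np.array([.766,-.643])
        P=np.r_[O+G[0]*u,G[1]];print(dep,off,"scene",proj(d["scene"],P),"wrist",fproj(d["wrist"],P))
E
```

```text
t: 12.95
eef_pos: [506.8, -117.4, 143.5]
tcp_rot: [3.142, 0.0, -0.698]
ft_force: [0.2, 0.3, -0.0]
opening: 0.691
8 [(106, np.int64(685)), (108, np.int64(685)), (110, np.int64(681)), (112, np.int64(682)), (114, np.int64(697)), (116, np.int64(637)), (118, np.int64(559)), (120, np.int64(554)), (122, np.int64(645)), (124, np.int64(639))] [(200, np.int64(640)), (204, np.int64(644)), (208, np.int64(649)), (212, np.int64(630)), (216, np.int64(644)), (220, np.int64(643)), (224, np.int64(326)), (228, np.int64(100)), (232, np.int64(91)), (236, np.int64(95)), (240, np.int64(86)), (244, np.int64(84)), (248, np.int64(76)), (252, np.int64(89)), (256, np.int64(76)), (260, np.int64(83)), (264, np.int64(69)), (268, np.int64(68)), (272, np.int64(63)), (276, np.int64(76))]
scene [(150, np.int64(200)), (152, np.int64(406)), (154, np.int64(85)), (156, np.int64(101)), (158, np.int64(104)), (160, np.int64(109)), (162, np.int64(113)), (164, np.int64(115)), (166, np.int64(101)), (168, np.int64(122)), (170, np.int64(104)), (172, np.int64(551)), (174, np.int64(524)), (176, np.int64(519)), (178, np.int64(510)),
[... 1799 characters left out ...]
535)), (212, np.int64(555)), (214, np.int64(557)), (216, np.int64(543)), (218, np.int64(544)), (220, np.int64(565))]
0 -16 scene (np.float64(295.94353928291184), np.float64(177.1971610479947)) wrist (np.float64(324.2981130654378), np.float64(211.29118704229805))
0 0 scene (np.float64(294.86391556467566), np.float64(177.6711428458705)) wrist (np.float64(324.06550607403346), np.float64(225.42773807592062))
12 -16 scene (np.float64(295.08773666468096), np.float64(172.06207587390912)) wrist (np.float64(324.4199988257332), np.float64(231.0046516844776))
12 0 scene (np.float64(294.02004698157066), np.float64(172.6092386175277)) wrist (np.float64(324.16473266307827), np.float64(244.01106042249845))
```

```bash
cat > chk.py <<'E'
from path import *
from h import *
def proj(c,P):
    T=np.array(c["T"]);q=T[:3,:3].T@(P-T[:3,3]);return np.array((c["cx"]+c["fx"]*q[0]/q[2],c["cy"]+c["fy"]*q[1]/q[2]))
def fproj(c,P):
    T=np.array(c["T"]);q=T[:3,:3].T@(P-T[:3,3]);h=np.hypot(q[0],q[1]);k=c["fx"]*np.arctan2(h,q[2])/h;return np.array((c["cx"]+k*q[0],c["cy"]+k*q[1]))
def W(a,off):
    G=np.array([0,32])+a*d+off*n;return np.r_[O+G[0]*u,G[1]]
E
python3 - <<'E'
from chk import *
from scipy.optimize import fsolve
for k,(rs,rw) in{8:(171,224.5),9:(176.2,230.5)}.items():
    c=pickle.load(open(f"c{k}.pkl","rb"))
    f=lambda q:(proj(c["scene"],W(*q))[1]-rs,fproj(c["wrist"],W(*q))[1]-rw)
    print(k,"along,off of cap bottom seen",fsolve(f,[135,-10]))
    for off in(-23,-17):print("mouth edge",off,proj(c["scene"],W(55,off)),fproj(c["wrist"],W(55,off)))
E
```

```text
8 along,off of cap bottom seen [143.8 -23.9]
mouth edge -23 [301.8 209.2] [323.5 108.2]
mouth edge -17 [301.4 209.2] [323.4 114.8]
9 along,off of cap bottom seen [133.5  -0.2]
mouth edge -23 [301.8 209.2] [323.7 110.1]
mouth edge -17 [301.4 209.2] [323.6 116.7]
```

```bash
python3 -m handwheel '[{"hand":0.07,"x":0,"y":0,"z":0.03,"spin":0},{"hand":0.07,"x":0.0,"y":0.0,"z":0.07,"spin":0},{"hand":0.07,"x":0.01,"y":0.012,"z":0.11,"spin":0},{"hand":0.07,"x":0.025,"y":0.03,"z":0.13,"spin":0},{"hand":0.07,"x":0.04,"y":0.05,"z":0.14,"spin":0},{"hand":0.07,"x":0.04,"y":0.05,"z":0.14,"spin":0}]'; python3 look.py 10; python3 - <<'E'
from chk import *
import cv2
c=pickle.load(open("c10.pkl","rb"))
for nm,pr in(("scene",proj),("side",proj),("wrist",fproj)):
    im=c[nm]["img"];m=(im.max(2)<70).astype(np.uint8)
    N,L,st,ce=cv2.connectedComponentsWithStats(m)
    for hyp,(a,o) in{"seated40":(150,0),"seated47":(150,14),"d12":(162,0)}.items():
        p=pr(c[nm],W(a,o));print(nm,hyp,p)
    for i in range(1,N):
        if 40<st[i,4]<4000 and np.hypot(*(ce[i]-p))<40:print("   blob",ce[i],st[i])
E
```

```text
t: 13.6
eef_pos: [549.1, -65.4, 286.5]
tcp_rot: [-3.139, -0.005, -0.697]
ft_force: [0.2, -0.9, -0.5]
opening: 0.735
scene seated40 [293.5 169.2]
scene seated47 [292.6 169.7]
scene d12 [292.6 164.2]
   blob [292.7 168.2] [286 160  15  18 212]
side seated40 [366.3 181.7]
side seated47 [368.9 182.8]
side d12 [368.3 177.9]
   blob [369.5 181.8] [361 174  17  18 168]
wrist seated40 [323.  251.8]
wrist seated47 [322.9 256.9]
wrist d12 [323.1 262.2]
   blob [321.5 259.4] [ 308  239   28   42 1112]
```

```bash
python3 - <<'E'
from chk import *
c=pickle.load(open("c10.pkl","rb"))
r=[ray(c["scene"],(292.7,168.2)),ray(c["side"],(369.5,181.8)),fray(c["wrist"],(321.5,259.4))]
for R in(r,r[:2],r[::2],r[1:]):
    P=tri(R);g=np.array([(P[:2]-O)@u,P[2]-32]);print(P,"along",g@d,"off",g@n,"lat",(P[:2]-O)@np.array([.766,-.643]))
E
```

```text
[ 499.3 -126.   141.2] along 153.47390643698932 off 12.964509405424135 lat -1.1180799454222363
[ 499.4 -126.3  141. ] along 153.46416727457247 off 13.215545898893259 lat -0.8121194502947541
[ 499.  -126.2  140.8] along 153.4269636669773 off 13.476994942788265 lat -1.2052081079665669
[ 499.3 -125.4  141.7] along 153.58420182504767 off 12.352445013465465 lat -1.48757750776548
```

```bash
python3 -c "
from cell import state;print(state()['eef_pos'])"; python3 -m handwheel '[{"hand":0.075,"x":-0.0295,"y":-0.037,"z":0,"spin":0},{"hand":0.075,"x":-0.0295,"y":-0.037,"z":-0.035,"spin":0},{"hand":0.075,"x":-0.0295,"y":-0.037,"z":-0.075,"spin":0},{"hand":0.075,"x":-0.0295,"y":-0.037,"z":-0.115,"spin":0},{"hand":0.075,"x":-0.0295,"y":-0.037,"z":-0.15,"spin":0},{"hand":0.075,"x":-0.0295,"y":-0.037,"z":-0.165,"spin":0},{"hand":0.075,"x":-0.0295,"y":-0.037,"z":-0.173,"spin":0},{"hand":0.04,"x":-0.0295,"y":-0.037,"z":-0.173,"spin":0},{"hand":0,"x":-0.0295,"y":-0.037,"z":-0.173,"spin":0},{"hand":0,"x":-0.0295,"y":-0.037,"z":-0.173,"spin":0},{"hand":0,"x":-0.0295,"y":-0.037,"z":-0.173,"spin":0},{"hand":0,"x":-0.0295,"y":-0.037,"z":-0.173,"spin":0},{"hand":0,"x":-0.0295,"y":-0.037,"z":-0.173,"spin":0},{"hand":0,"x":-0.0295,"y":-0.037,"z":-0.173,"spin":0}]'
```

```text
[546.25513795 -67.5258454  283.09148693]
t: 14.92
eef_pos: [517.4, -104.6, 111.2]
tcp_rot: [-3.141, -0.001, -0.698]
ft_force: [0.3, -0.4, 0.3]
opening: 0.357
```

```bash
python3 -m handwheel '[{"hand":0,"x":0,"y":0,"z":0,"spin":0},{"hand":0,"x":0,"y":0,"z":0,"spin":0},{"hand":0,"x":0,"y":0,"z":0,"spin":0},{"hand":0,"x":0.0008,"y":0.001,"z":-0.0015,"spin":0},{"hand":0,"x":0.0016,"y":0.002,"z":-0.003,"spin":0},{"hand":0,"x":0.0016,"y":0.002,"z":-0.003,"spin":0},{"hand":0,"x":0.0016,"y":0.002,"z":-0.003,"spin":0}]'; python3 -c "
from cell import state;s=state();print(s['eef_pos'],s['ft_force'])"
```

```text
t: 15.5
eef_pos: [518.5, -103.6, 109.2]
tcp_rot: [3.14, -0.001, -0.697]
ft_force: [-10.3, -8.7, 25.0]
opening: 0.31
[ 518.49274522 -103.56954666  109.21835655] [-10.32086271  -8.70491419  25.04351029]
```

```bash
python3 -m handwheel '[{"hand":0.05,"x":-0.001,"y":-0.001,"z":0.002,"spin":0},{"hand":0.05,"x":-0.001,"y":-0.001,"z":0.002,"spin":0},{"hand":0.05,"x":-0.001,"y":-0.001,"z":0.002,"spin":0},{"hand":0.05,"x":-0.001,"y":-0.001,"z":0.002,"spin":0},{"hand":0.05,"x":-0.001,"y":-0.001,"z":0.002,"spin":0},{"hand":0.05,"x":-0.001,"y":-0.001,"z":0.002,"spin":0},{"hand":0.05,"x":-0.001,"y":-0.001,"z":0.002,"spin":0},{"hand":0,"x":-0.001,"y":-0.001,"z":0.002,"spin":0},{"hand":0,"x":-0.001,"y":-0.001,"z":0.002,"spin":0},{"hand":0,"x":-0.001,"y":-0.001,"z":0.002,"spin":0},{"hand":0,"x":-0.001,"y":-0.001,"z":0.002,"spin":0},{"hand":0,"x":-0.001,"y":-0.001,"z":0.002,"spin":0},{"hand":0,"x":-0.001,"y":-0.001,"z":0.002,"spin":0},{"hand":0,"x":-0.001,"y":-0.001,"z":0.002,"spin":0}]'; python3 look.py 11; python3 - <<'E'
from chk import *
c=pickle.load(open("c10.pkl","rb"));d0=pickle.load(open("c0.pkl","rb"))
# cradle saddle features, scene crop sc1 and side crop si1: V floors (z 29+?) -> lips z=53
s,e=d0["scene"],d0["side"]
for nm,z,a in(("lips",53,[(46,20),(104,18),(36,68),(95,66)]),):
    print(nm,[onz(s,S(*p),z) for p in a],np.mean([onz(s,S(*p),z) for p in a],0))
print("side lips",[onz(e,D(*p),53) for p in[(361,43),(385,67),(415,26),(440,45)]])
E
```

```text
t: 16.67
eef_pos: [517.9, -103.6, 109.7]
tcp_rot: [-3.142, -0.0, -0.698]
ft_force: [1.1, -1.3, 0.2]
opening: 0.312
lips [array([ 451.4, -366.2]), array([ 417.5, -324. ]), array([ 512.9, -321.9]), array([ 480. , -280.7])] [ 465.4 -323.2]
side lips [array([ 503.9, -322.2]), array([ 476.6, -278.8]), array([ 446.2, -361.1]), array([ 418.8, -325.7])]
```

```bash
python3 -m handwheel '[{"hand":0,"x":-0.005,"y":-0.006,"z":0.009,"spin":0},{"hand":0,"x":-0.012,"y":-0.0145,"z":0.0225,"spin":0},{"hand":0,"x":-0.02,"y":-0.024,"z":0.037,"spin":0},{"hand":0,"x":-0.029,"y":-0.0345,"z":0.0535,"spin":0},{"hand":0,"x":-0.032,"y":-0.04,"z":0.08,"spin":0},{"hand":0,"x":-0.035,"y":-0.06,"z":0.1,"spin":-0.5},{"hand":0,"x":-0.04,"y":-0.095,"z":0.1,"spin":-1},{"hand":0,"x":-0.05,"y":-0.13,"z":0.1,"spin":-1.6},{"hand":0,"x":-0.06,"y":-0.165,"z":0.1,"spin":-2.2},{"hand":0,"x":-0.068,"y":-0.2,"z":0.1,"spin":-2.8},{"hand":0,"x":-0.073,"y":-0.23,"z":0.1,"spin":-2.8},{"hand":0,"x":-0.073,"y":-0.233,"z":0.1,"spin":-2.8},{"hand":0,"x":-0.073,"y":-0.233,"z":0.1,"spin":-2.8}]'; python3 look.py 12; python3 - <<'E'
from chk import *
import cv2
c=pickle.load(open("c12.pkl","rb"))
s=c["scene"]
print("hammer head",[onz(s,p,20) for p in[(206,198),(226,216),(213,206)]],"jar",onz(s,(208,242),65))
im=c["scene"]["img"]
g=cv2.cvtColor(im,cv2.COLOR_RGB2HSV)
m=((g[:,:,1]<60)&(g[:,:,2]>90)&(g[:,:,2]<250)).astype(np.uint8);m[:, :190]=0;m[:,320:]=0;m[:90]=0;m[230:]=0
N,L,st,ce=cv2.connectedComponentsWithStats(m)
print([(ce[i].round(),st[i].tolist()) for i in range(1,N) if st[i,4]>40])
E
python3 -c "
from cell import state;s=state();print(s['eef_pos'],s['ft_force'],s['opening'])"
```

```text
t: 17.9
eef_pos: [443.7, -338.0, 209.7]
tcp_rot: [3.141, 0.001, -0.945]
ft_force: [1.1, 0.4, -1.7]
opening: 0.309
hammer head [array([ 602.2, -334.4]), array([ 623.9, -243.5]), array([ 614.9, -296.9])] jar [ 743.8 -176.7]
[(array([239., 124.]), [234, 99, 12, 52, 559]), (array([216., 205.]), [201, 194, 29, 24, 281]), (array([302., 219.]), [291, 208, 23, 22, 407])]
[ 444.59553927 -335.58900166  209.8069078 ] [ 0.31593493 -0.37466361 -3.08967902] 0.30859447713571375
```

```bash
python3 - <<'E'
from chk import *
import cv2
c=pickle.load(open("c12.pkl","rb"));s=c["scene"]
im=s["img"];g=cv2.cvtColor(im,cv2.COLOR_RGB2HSV)
m=((g[:,:,1]<60)&(g[:,:,2]>90));
for r in(104,120,136,148,150):
    x=np.flatnonzero(m[r,228:252])+228;print(r,x.min() if len(x) else 0,x.max() if len(x) else 0)
a=np.array([-.809,-.588]);v=np.array([.588,-.809,0]);Gp=np.array([444.6,-336,214.7])
for p in[(240,104),(242,150)]:
    o,D_=ray(s,p);P=o+D_*((Gp-o)@v)/(D_@v);q=P-Gp;print(p,"along a",q[:2]@a,"z",q[2],"tilt",np.degrees(np.arctan2(-q[:2]@a,-q[2])),np.linalg.norm(q))
    for th in(35,40,45,50):
        F=Gp+112*np.r_[-np.sin(np.radians(th))*a,-np.cos(np.radians(th))];print(th,proj(s,F))
E
```

```text
104 234 243
120 234 244
136 234 244
148 234 244
150 241 243
(240, 104) along a 19.54732537132166 z -4.338504995449341 tilt -77.48612302994133 20.0208541794087
35 [240.  150.6]
40 [239.4 150.4]
45 [238.8 149.8]
50 [238.3 148.8]
(242, 150) along a -32.44132432291038 z -110.94414486956833 tilt 16.299517577887244 115.58895301471904
35 [240.  150.6]
40 [239.4 150.4]
45 [238.8 149.8]
50 [238.3 148.8]
```

```bash
python3 -m handwheel '[{"hand":0,"x":0,"y":0,"z":-0.03,"spin":0},{"hand":0,"x":0,"y":0,"z":-0.06,"spin":0},{"hand":0,"x":0,"y":0,"z":-0.08,"spin":0},{"hand":0,"x":0,"y":0,"z":-0.09,"spin":0},{"hand":0,"x":0,"y":0,"z":-0.098,"spin":0},{"hand":0,"x":0,"y":0,"z":-0.105,"spin":0},{"hand":0,"x":0,"y":0,"z":-0.11,"spin":0},{"hand":0,"x":0,"y":0,"z":-0.115,"spin":0}]'
```

```text
t: 18.72
eef_pos: [445.7, -337.3, 95.5]
tcp_rot: [-3.141, -0.003, -0.942]
ft_force: [2.3, -3.2, 4.5]
opening: 0.305
```

```bash
python3 -m handwheel '[{"hand":0,"x":0.001,"y":-0.001,"z":-0.006,"spin":0},{"hand":0,"x":0.001,"y":-0.0015,"z":-0.012,"spin":0},{"hand":0,"x":0.001,"y":-0.0015,"z":-0.018,"spin":0},{"hand":0,"x":0.001,"y":-0.0015,"z":-0.024,"spin":0},{"hand":0,"x":0.001,"y":-0.0015,"z":-0.03,"spin":0},{"hand":0,"x":0.001,"y":-0.0015,"z":-0.03,"spin":0}]'
```

```text
t: 19.22
eef_pos: [445.8, -338.2, 63.4]
tcp_rot: [-3.141, 0.0, -0.943]
ft_force: [5.8, -3.0, 0.1]
opening: 0.309
```

```bash
python3 -m handwheel '[{"hand":0,"x":0.001,"y":-0.001,"z":-0.004,"spin":0},{"hand":0,"x":0.001,"y":-0.001,"z":-0.008,"spin":0},{"hand":0,"x":0.001,"y":-0.001,"z":-0.012,"spin":0},{"hand":0,"x":0.001,"y":-0.001,"z":-0.016,"spin":0},{"hand":0,"x":0.001,"y":-0.001,"z":-0.018,"spin":0},{"hand":0,"x":0.001,"y":-0.001,"z":-0.018,"spin":0}]'; python3 look.py 13
```

```text
t: 19.72
eef_pos: [446.6, -339.5, 45.9]
tcp_rot: [3.141, -0.0, -0.943]
ft_force: [-0.1, -6.5, 2.5]
opening: 0.308
```

```bash
python3 -m handwheel '[{"hand":0.07,"x":0,"y":0,"z":0,"spin":0},{"hand":0.07,"x":0,"y":0,"z":0,"spin":0},{"hand":0.07,"x":0,"y":0,"z":0,"spin":0},{"hand":0.07,"x":0,"y":0,"z":0,"spin":0},{"hand":0.07,"x":0,"y":0,"z":0,"spin":0},{"hand":0.07,"x":0,"y":0,"z":0.02,"spin":0},{"hand":0.07,"x":0,"y":0,"z":0.06,"spin":0},{"hand":0.07,"x":0,"y":0,"z":0.1,"spin":0},{"hand":0.07,"x":0.0,"y":0.02,"z":0.13,"spin":0},{"hand":0.07,"x":0.0,"y":0.06,"z":0.16,"spin":0},{"hand":0.07,"x":0.0,"y":0.1,"z":0.18,"spin":0},{"hand":0.07,"x":0.0,"y":0.13,"z":0.18,"spin":0},{"hand":0.07,"x":0.0,"y":0.13,"z":0.18,"spin":0},{"hand":0.07,"x":0.0,"y":0.13,"z":0.18,"spin":0}]'; python3 - <<'E'
from cell import *
import cv2,pickle,numpy as np
d={k:read_camera(k) for k in("wrist","scene","side")};pickle.dump(d,open("c14.pkl","wb"))
def cr(c,x,y,s,w):return cv2.resize(c["img"][y:y+s*3//4,x:x+s,::-1],(w,w*3//4),interpolation=cv2.INTER_CUBIC)
o=np.vstack([np.hstack([cr(d["scene"],190,130,100,400),cr(d["side"],330,120,100,400)]),np.hstack([cr(d["wrist"],120,0,400,400),cr(d["scene"],250,110,240,400)])])
cv2.imwrite("pics/w14.png",o)
E
```

```text
t: 21.03
eef_pos: [446.9, -207.5, 227.4]
tcp_rot: [-3.141, -0.001, -0.94]
ft_force: [0.7, 0.4, -0.1]
opening: 0.737
```

View pics/w14.png

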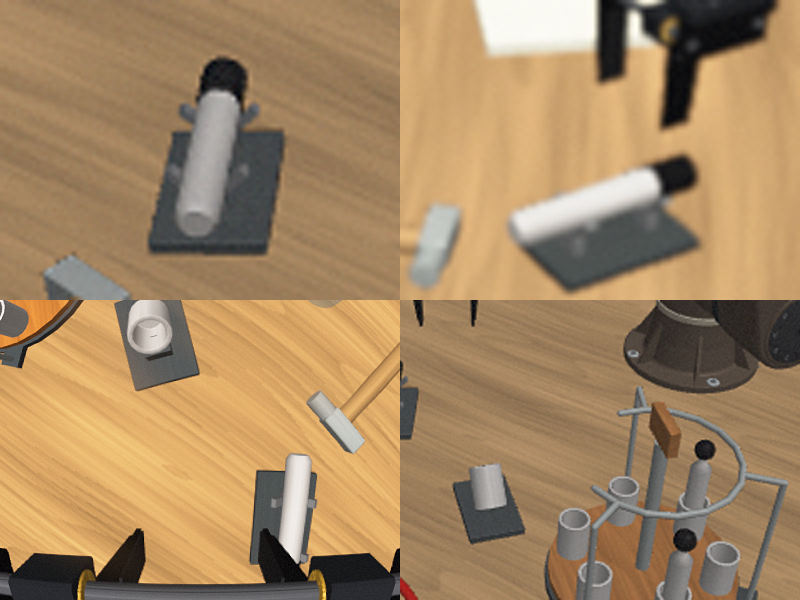

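```bash
python3 - <<'E'
from chk import *
c=pickle.load(open("c14.pkl","rb"))
F=tri([ray(c["scene"],(239.2,184.5)),ray(c["side"],(359.9,176))])
C=tri([ray(c["scene"],(245.7,150)),ray(c["side"],(399.4,163.4))])
print("foot",F,"cap ctr(s=150)",C,np.linalg.norm(F-C))
t=(C-F)/np.linalg.norm(C-F);print("dir deg",np.degrees(np.arctan2(t[1],t[0])),"elev",np.degrees(np.arcsin(t[2])))
M=F+88*t;q=M[:2]-np.array([464,-322.7]);a=np.array([-.809,-.588]);print("mid",M,"along",q@a,"across",q@np.array([.588,-.809]))
E
```

```text
foot [ 535.  -277.2   50.9] cap ctr(s=150) [ 408.6 -365.7   51.6] 154.2213898961369
dir deg -145.011709052617 elev 0.2465951108906319
mid [ 462.9 -327.7   51.3] along 3.832886257901333 across 3.3953157649919476
```

```bash
python3 -c "
from cell import *
print(state()['t']);print(job_done())"
```

```text
21.1833
the job is handed in; nothing more can be done
None
```

The job is handed in at 21.2 s of the 64 s allowed; no verdict was reported.

**What I did**
- I turned the knob −60° until the flat-capped tube stood in the gap, let go, and lifted the tube out.
- The first try at the slanted stand slipped over the cup's front lip. I went in deeper and pivoted the tube in the jaws to seat it.
- After letting go, I took the tube by its side, pressed it down (about 28 N along the tube, so it was on the floor) and let go again.
- I then gripped it again by its side, drew it out, pivoted it on the saddles and laid it down.

**Last checks**
- **Tube in the cradle:** it lies level (0.2°) with its axis about 51 mm above the table and within about 1° of the cradle. Its midpoint measured about 4 mm along and 3 mm across from the cradle centre. It had been let go and the arm was clear of it.
- **Other items:** both ball-topped tubes were still upright in the rack. The hammer looked undisturbed and I never worked near the jar or pliers, but I did not measure any of the three afterwards.

**Disagreements**
- The cameras differed by about 5 mm on the rack and cradle positions. The 3 mm across figure is within that, against a limit of 7 mm.
- Before I pressed it down, the tube in the stand leaned about 0.11 rad off the socket axis (limit 0.14). I did not re-measure the lean after the second release.

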